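# Show which kiln prop the shelf needs

## Task

A kiln shelf of freshly glazed pots is laid out on the bench, and one kiln prop of each length stands on the ware board beside it. Show the helper which length of prop this layer needs: point at the tallest pot on the shelf, fingertips a few centimetres above the middle of its top, for at least a second, then point in the same way at the shortest prop that is longer than that pot is tall, and finish still pointing at it. Raw glaze smudges, so touch nothing, and point at no other pot or prop.

Things in the scene. Friction and masses are not known exactly. Their poses are not given: they have to be found in the camera images.
- shelf: Kiln shelf: a pale ceramic slab 260 x 300 x 20 mm (x, y, z) lying on the bench and fixed; the layer of pots stands on it. Origin at the centre of its underside, so its upper face is 20 mm above the origin. Out of the way beyond the shelf and the board, more than 0.75 m from the robot, stand a blue banding wheel (101 mm tall, head 182 mm across), a white jar (85 mm tall) and a lying brush; they are not part of the work.
- board: Plywood ware board 160 x 400 x 20 mm (x, y, z), fixed on the bench; the kiln props stand on it in a row along its y, about 90 mm apart. Origin at the centre of its underside, upper face 20 mm above it.
- bottle: A narrow-necked bottle vase, 128 mm tall, widest diameter 78 mm, mouth 38 mm across, terracotta, standing upright and loose on the kiln shelf. Origin at the centre of its underside, z up: its top is 128 mm above the origin.
- mug: A straight mug with one ear handle on its own +y side, 95 mm tall, 80 mm diameter, terracotta, standing upright and loose on the kiln shelf. Origin at the centre of its underside, z up: its top is 95 mm above the origin.
- bowl: An open bowl, 60 mm tall, 116 mm across the rim, terracotta, standing upright and loose on the kiln shelf. Origin at the centre of its underside, z up: its top is 60 mm above the origin.
- jar: A squat jar with a lid and a small knob, 82 mm tall over the knob, 86 mm diameter, terracotta, standing upright and loose on the kiln shelf. Origin at the centre of its underside, z up: its top is 82 mm above the origin.
- prop75: Kiln prop 75 mm long: a loose cream ceramic post, 38 x 38 mm square with an 18 mm bore down its axis, standing upright on the ware board. Origin at the centre of its underside, z up: its top is 75 mm above the origin.
- prop100: Kiln prop 100 mm long: a loose cream ceramic post, 38 x 38 mm square with an 18 mm bore down its axis, standing upright on the ware board. Origin at the centre of its underside, z up: its top is 100 mm above the origin.
- prop150: Kiln prop 150 mm long: a loose cream ceramic post, 38 x 38 mm square with an 18 mm bore down its axis, standing upright on the ware board. Origin at the centre of its underside, z up: its top is 150 mm above the origin.
- prop200: Kiln prop 200 mm long: a loose cream ceramic post, 38 x 38 mm square with an 18 mm bore down its axis, standing upright on the ware board. Origin at the centre of its underside, z up: its top is 200 mm above the origin.
There are look-alikes about, which are no part of the job. What is shaped like the bottle but blue or purple is not meant.

How it is judged:
By the outcome, as a careful person would: the job done as asked, in the order asked, and still so for the second after the job is handed in, with the robot touching nothing.
It also fails if it takes over 42 s, if anything falls off the work surface, if the arm or the gripper's body presses on something with over 40 N, if the wrist force passes 120 N, or if a joint passes its speed limit or range.

## Robot

A 6-joint arm with a two-finger parallel gripper is mounted at the origin on the work surface. World frame = base frame: x ahead of the robot, y to its left, z up, the work surface at z = 0. Lengths are in m, angles in rad, forces in N, time in s.
With the tool pointing down it reaches from about 0.375 to 0.9 m from the base axis. Payload 3.1 kg.
Tool frame: the origin (TCP) lies midway between the tips of the shut fingers; the grasp point (between the pads) lies 19 mm behind it (manip.grasp_offset is the distance from the TCP to the grasp point, in m); z points along the fingers, y is the line along which they close (so a half turn about z gives the same grasp; the last joint's range is limited). The gripper opens to 85 mm and grips with 20 to 120 N. Pads are 22 mm wide; open, the fingers measure 114 mm over their backs; the gripper's body (76 mm by 85 mm) begins 54 mm behind the grasp point. The pads swing forward as they close: fully open they stand 13 mm farther back than shut.
Start: joints at [1.165, 0.527, 1.433, -0, 1.181, -0.178], TCP at [0.141, 0.609, 0.231] pointing down, gripper open.
Joint ranges: [-3.08, 3.08], [-0.75, 2.2], [0.22, 2.44], [-1.43, 4.57], [0, 2.65], [-2.85, 2.85]. Speed limits (rad/s): [2.79, 2.79, 3.14, 3.14, 3.14, 3.14].

## Interface

Orientations are given as a unit quaternion [x, y, z, w].
In Python, from station import sensors, cams, order, manip gives the robot as it stands.
- The arm moves only by the tool move_arm, never from a script. Its argument "targets" is a list of rows, each an object of numbers: "dx", "dy", "dz": the shift along the world's x, y, z normalised to -1 to 1, where 1 is 25 mm; "rx", "ry", "rz": the turn, a rotation vector about the world's x, y, z normalised to -1 to 1, where 1 is 30 degrees. A call has exactly 10 rows; each row shifts and turns the commanded pose from where the row before left it; what a row does not reach is not made up. A row lasts 1/8 s, in which the tool goes at most 62.5 mm and 10.7 degrees, less where a joint would pass 70% of its speed; a pose out of reach is approached as far as the arm can. A call with a number of a shift or a turn outside -1 to 1 is refused whole. A call with a gripper value outside its range is refused whole. "claw" is the opening in per cent of the stroke, from 0 (shut) to 100 (fully open), set as the call begins (left out, the last holds). The fingers move at their own pace and stop on an object; "newtons" is the grip in N (left out, the last holds). Time passes only in rows, so rows that do not move let the fingers close, or fill a call up. It gives the time, the measured TCP pose, the force, the opening and the grip force at its end, in the units of the state.
- sensors.sense(): the state, without advancing time (a new reading comes with each control period).
- cams.snapshot(name): name is "scene" or "side" or "wrist"; returns the picture (480x640x3 uint8, red, green, blue); there is no depth.
- cams.camera_model(name): a dict with "fx", "fy", "cx", "cy" (pixels), "extrinsics" (4x4, takes a point from world to camera coordinates). Camera axes: x right, y down, z forward; pixel columns grow to the right and rows downward; lengths in m; the calibration is good to about 2 mm. A picture is of the moment at which its call begins: read the wrist's pose just before it. camera_model takes no time and is no camera call; for the wrist camera it gives the pose at the moment of the call.
- order.sign_off(): hands the job in; it is judged then, once.
The state is a dict: "t": time; "q": joint angles; "qd": joint speeds; "tau": joint torques, N m; "tcp_pos": TCP position; "tool_rot": TCP orientation; "force": force on the tool from outside, world axes, zero at the start; "ft_torque": the same for the moment, N m; "finger_gap": opening from 0.0 (shut) to 1.0 (fully open); "gripper_force": force on a finger pad.
Only numpy, scipy, OpenCV 4.12 (cv2) and the standard library are available. Lean on these libraries where they do the work, as an engineer would, in place of code of your own. Each camera call takes 0.05 s, during which the arm holds its last target. There are 200 camera calls.

## Working session

There is one attempt and no reset: what is moved stays moved. The work goes in short steps, Python scripts to look and compute and a tool call to move; the robot and the scene stay as the last step left them, time stands still between calls to the robot, and variables do not carry over. Pictures are saved under pics/ and viewed, at most 10 in all, crops included, and the job is handed in when it is done.

Besides the shell and the picture viewer there is one more tool, called after "Call:" in YAML: its name, and indented under it one key for each argument. move_arm: Moves the arm, as the interface text tells. Scaled input: -1 to 1 covers 25 mm each way for a shift and 30 degrees each way for a turn. Its arguments: {"type":"object","properties":{"targets":{"type":"array"},"claw":{"type":"number"},"newtons":{"type":"number"}},"required":["targets"]}

```bash
mkdir -p pics
python3 - <<'E'
from station import sensors, cams
import cv2, numpy as np
for n in ("scene","side"):
    im=cams.snapshot(n); cv2.imwrite(f"pics/{n}0.png",im[:,:,::-1])
    m=cams.camera_model(n); E=np.array(m["extrinsics"]); print(n,m["fx"],m["cx"],m["cy"],(-E[:3,:3].T@E[:3,3]).round(3),E[2,:3].round(2))
s=sensors.sense();print(s["t"],s["tcp_pos"],s["tool_rot"],s["finger_gap"])
E
```

```text
scene 555.6811971075999 318.90735126600913 243.8743249263172 [1.169 0.425 0.89 ] [-0.61 -0.32 -0.72]
side 503.4472317471373 312.16759044079583 244.57004511106433 [-0.144 -0.726  0.608] [ 0.54  0.68 -0.49]
0.1 [0.14086554 0.6082443  0.23041098] [ 1.13690282e-01  9.93515739e-01 -9.55103025e-04 -2.90937496e-04] 1.0001304712960495
```

View pics/scene0.png

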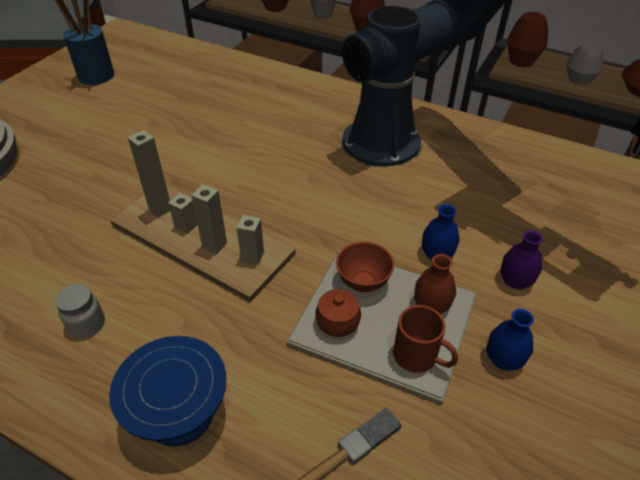

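View pics/side0.png

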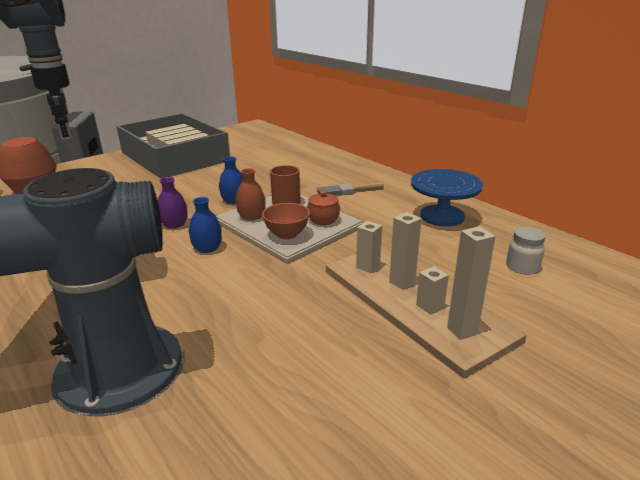

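The scene view shows four props, with tops near (145,138), (181,201), (207,191) and (250,224). The terracotta bottle's mouth is near (442,262). The blue (447,212), blue (521,319) and purple (532,238) bottles are look-alikes off the shelf. In the side view the terracotta mouth is near (249,174), and the matching prop tops are (477,235), (432,274), (406,219) and (370,227).

The bottle meant is the terracotta one on the shelf. I'll triangulate the pots and props, and make an enlarged crop to confirm.

```bash
cat > h.py <<'E'
from station import cams
import numpy as np, cv2
def tri(views):
    A=[];P=[]
    for n,(u,v) in views:
        m=cams.camera_model(n); K=np.array([[m["fx"],0,m["cx"]],[0,m["fy"],m["cy"]],[0,0,1]])
        M=K@np.array(m["extrinsics"])[:3]; P.append(M); A+= [u*M[2]-M[0], v*M[2]-M[1]]
    X=np.linalg.svd(np.array([a/np.linalg.norm(a[:3]) for a in A]))[2][-1]; X=X[:3]/X[3]
    r=[np.linalg.norm((M@np.r_[X,1])[:2]/(M@np.r_[X,1])[2]-np.array(p)) for M,(n,p) in zip(P,views)]
    return X.round(4), np.round(r,1)
E
python3 - <<'E'
from h import *
pts=dict(bottle=((442,262),(249,174)),blueA=((447,212),(202,204)),p200=((145,138),(477,235)),p75=((181,201),(432,274)),p150=((207,191),(406,219)),p100=((250,224),(370,227)),knob=((339,298),(323,194)),mug=((422,328),(286,172)),bowl=((365,266),(286,216)))
for k,(a,b) in pts.items(): print(k,*tri([("scene",a),("side",b)]))
s=cv2.imread("pics/scene0.png");d=cv2.imread("pics/side0.png")
c=lambda i,x,y:cv2.resize(i[y:y+48,x:x+64],(384,288),interpolation=cv2.INTER_NEAREST)
cv2.imwrite("pics/crop.png",np.vstack([np.hstack([c(s,410,240),c(d,217,155)]),np.hstack([c(s,175,170),c(d,375,200)])]))
E
```

```text
bottle [0.4706 0.3087 0.141 ] [1.4 1. ]
blueA [0.3148 0.2692 0.1194] [1.1 1. ]
p200 [ 0.5003 -0.3317  0.2178] [1.4 1.8]
p75 [ 0.5181 -0.2473  0.0947] [0.9 1.1]
p150 [ 0.5334 -0.1584  0.1702] [0.3 0.3]
p100 [ 0.5295 -0.0664  0.1179] [0.6 0.5]
knob [0.597  0.1669 0.0956] [0.1 0.1]
mug [0.5979 0.3245 0.1078] [0.3 0.2]
bowl [0.4828 0.1687 0.0703] [0.2 0.1]
```

View pics/crop.png

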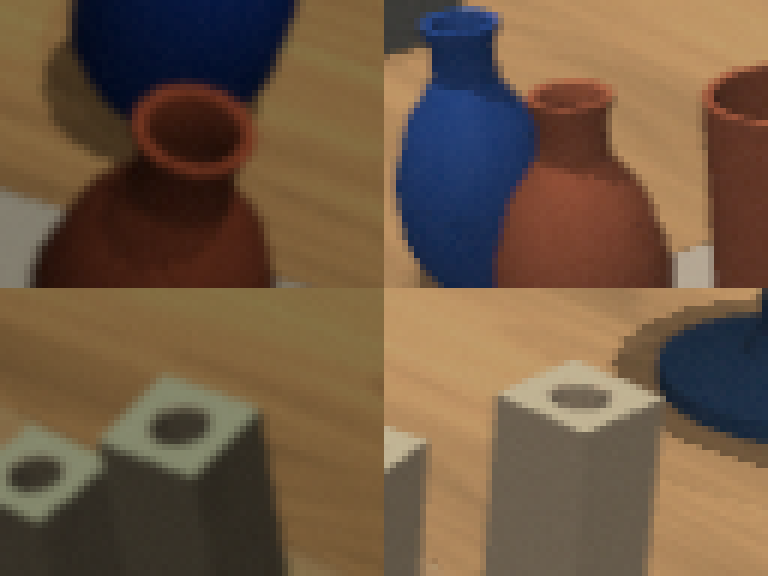

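The crop shows the terracotta mouth centred at scene (442.3,261.8) and side (248,171.2). The tall prop's bore is at scene (205,192.8) and side (407.8,218.2).

Candidates for the bottle: blue (447,212), blue (521,319), purple (532,238) and terracotta (442,262). The terracotta one fits because it stands on the shelf and has the right colour. Its mouth measures about 0.14 to 0.15 m high, so at 128 mm it is the tallest pot. The prop measures z≈0.17, so it is the 150 mm one.

I'll refine the points and make the first move at the same time, shutting the claw and rising.

Run:
```python
from h import *
for a,b in (((442.3,261.8),(248,171.2)),((205,192.8),(407.8,218.2)),((521,319),(230,162)),((532,238),(168,183))): print(*tri([("scene",a),("side",b)]))
```

```text
[0.4721 0.311  0.1462] [0. 0.]
[ 0.5392 -0.1585  0.17  ] [0.1 0.1]
[0.5093 0.4683 0.1184] [0.5 0.3]
[0.3092 0.4394 0.1201] [1.2 0.9]
```

Call:
move_arm:
  targets:
    - {"dz":0.8}
    - {"dz":0.8}
    - {"dz":0.8}
    - {"dz":0.8}
    - {"dz":0.8}
    - {"dx":0.8,"dy":-0.7}
    - {"dx":0.8,"dy":-0.7}
    - {"dx":0.8,"dy":-0.7}
    - {"dx":0.8,"dy":-0.7}
    - {"dx":0.8,"dy":-0.7}
  claw: 0

```text
schema error: expected keys dx, dy, dz, rx, ry, rz
```

The mouth height is 0.146 m (0.148 expected) and the prop top is 0.170 m (as expected). Both are within reach.

Call:
move_arm:
  targets:
    - {"dx":0,"dy":0,"dz":0.8,"rx":0,"ry":0,"rz":0}
    - {"dx":0,"dy":0,"dz":0.8,"rx":0,"ry":0,"rz":0}
    - {"dx":0,"dy":0,"dz":0.8,"rx":0,"ry":0,"rz":0}
    - {"dx":0,"dy":0,"dz":0.8,"rx":0,"ry":0,"rz":0}
    - {"dx":0,"dy":0,"dz":0.8,"rx":0,"ry":0,"rz":0}
    - {"dx":0.8,"dy":-0.7,"dz":0,"rx":0,"ry":0,"rz":0}
    - {"dx":0.8,"dy":-0.7,"dz":0,"rx":0,"ry":0,"rz":0}
    - {"dx":0.8,"dy":-0.7,"dz":0,"rx":0,"ry":0,"rz":0}
    - {"dx":0.8,"dy":-0.7,"dz":0,"rx":0,"ry":0,"rz":0}
    - {"dx":0.8,"dy":-0.7,"dz":0,"rx":0,"ry":0,"rz":0}
  claw: 0

```text
t: 1.35
tcp_pos: [0.2415, 0.5204, 0.3308]
tool_rot: [0.114, 0.994, -0.001, -0.0]
force: [1.1, -0.3, 0.9]
finger_gap: -0.003
gripper_force: 0.0
```

Call:
move_arm:
  targets:
    - {"dx":0.92,"dy":-0.84,"dz":0,"rx":0,"ry":0,"rz":0}
    - {"dx":0.92,"dy":-0.84,"dz":0,"rx":0,"ry":0,"rz":0}
    - {"dx":0.92,"dy":-0.84,"dz":0,"rx":0,"ry":0,"rz":0}
    - {"dx":0.92,"dy":-0.84,"dz":0,"rx":0,"ry":0,"rz":0}
    - {"dx":0.92,"dy":-0.84,"dz":0,"rx":0,"ry":0,"rz":0}
    - {"dx":0.92,"dy":-0.84,"dz":0,"rx":0,"ry":0,"rz":0}
    - {"dx":0.92,"dy":-0.84,"dz":0,"rx":0,"ry":0,"rz":0}
    - {"dx":0.92,"dy":-0.84,"dz":0,"rx":0,"ry":0,"rz":0}
    - {"dx":0.92,"dy":-0.84,"dz":0,"rx":0,"ry":0,"rz":0}
    - {"dx":0.92,"dy":-0.84,"dz":0,"rx":0,"ry":0,"rz":0}

```text
t: 2.6
tcp_pos: [0.4715, 0.3105, 0.3308]
tool_rot: [0.114, 0.994, -0.0, -0.0]
force: [0.3, 0.0, -0.5]
finger_gap: 0.004
gripper_force: 0.0
```

Call:
move_arm:
  targets:
    - {"dx":0,"dy":0,"dz":-0.6,"rx":0,"ry":0,"rz":0}
    - {"dx":0,"dy":0,"dz":-0.6,"rx":0,"ry":0,"rz":0}
    - {"dx":0,"dy":0,"dz":-0.6,"rx":0,"ry":0,"rz":0}
    - {"dx":0,"dy":0,"dz":-0.6,"rx":0,"ry":0,"rz":0}
    - {"dx":0,"dy":0,"dz":-0.6,"rx":0,"ry":0,"rz":0}
    - {"dx":0,"dy":0,"dz":-0.6,"rx":0,"ry":0,"rz":0}
    - {"dx":0,"dy":0,"dz":-0.6,"rx":0,"ry":0,"rz":0}
    - {"dx":0,"dy":0,"dz":-0.6,"rx":0,"ry":0,"rz":0}
    - {"dx":0,"dy":0,"dz":-0.6,"rx":0,"ry":0,"rz":0}
    - {"dx":0,"dy":0,"dz":-0.6,"rx":0,"ry":0,"rz":0}

```text
t: 3.85
tcp_pos: [0.4712, 0.3113, 0.1803]
tool_rot: [0.114, 0.994, -0.0, 0.0]
force: [-0.3, 0.3, 0.3]
finger_gap: 0.004
gripper_force: 0.0
```

Run:
```python
from station import cams
import cv2, numpy as np
a=cams.snapshot("scene")[150:390,300:620,::-1]; b=cams.snapshot("side")[60:300,120:440,::-1]
cv2.imwrite("pics/atbottle.png",cv2.resize(np.hstack([a,b]),None,fx=1.25,fy=1.25))
```

```text
(no output)
```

View pics/atbottle.png

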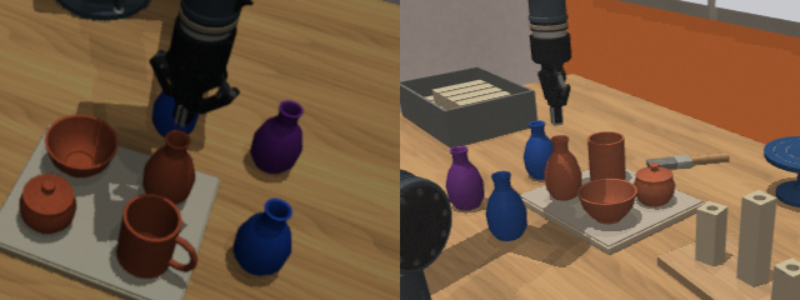

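The picture shows the shut fingertips just above the terracotta mouth in both views (about (182,120) and (557,122) in the picture). Nothing is touched. I'll hold for two calls, 2.5 s.

Call:
move_arm:
  targets:
    - {"dx":0,"dy":0,"dz":0,"rx":0,"ry":0,"rz":0}
    - {"dx":0,"dy":0,"dz":0,"rx":0,"ry":0,"rz":0}
    - {"dx":0,"dy":0,"dz":0,"rx":0,"ry":0,"rz":0}
    - {"dx":0,"dy":0,"dz":0,"rx":0,"ry":0,"rz":0}
    - {"dx":0,"dy":0,"dz":0,"rx":0,"ry":0,"rz":0}
    - {"dx":0,"dy":0,"dz":0,"rx":0,"ry":0,"rz":0}
    - {"dx":0,"dy":0,"dz":0,"rx":0,"ry":0,"rz":0}
    - {"dx":0,"dy":0,"dz":0,"rx":0,"ry":0,"rz":0}
    - {"dx":0,"dy":0,"dz":0,"rx":0,"ry":0,"rz":0}
    - {"dx":0,"dy":0,"dz":0,"rx":0,"ry":0,"rz":0}

```text
t: 5.2
tcp_pos: [0.4711, 0.3113, 0.1813]
tool_rot: [0.114, 0.994, -0.0, -0.0]
force: [0.4, 0.4, 0.3]
finger_gap: 0.001
gripper_force: 0.0
```

Call:
move_arm:
  targets:
    - {"dx":0,"dy":0,"dz":0,"rx":0,"ry":0,"rz":0}
    - {"dx":0,"dy":0,"dz":0,"rx":0,"ry":0,"rz":0}
    - {"dx":0,"dy":0,"dz":0,"rx":0,"ry":0,"rz":0}
    - {"dx":0,"dy":0,"dz":0,"rx":0,"ry":0,"rz":0}
    - {"dx":0,"dy":0,"dz":0,"rx":0,"ry":0,"rz":0}
    - {"dx":0,"dy":0,"dz":0,"rx":0,"ry":0,"rz":0}
    - {"dx":0,"dy":0,"dz":0,"rx":0,"ry":0,"rz":0}
    - {"dx":0,"dy":0,"dz":0,"rx":0,"ry":0,"rz":0}
    - {"dx":0,"dy":0,"dz":0,"rx":0,"ry":0,"rz":0}
    - {"dx":0,"dy":0,"dz":0,"rx":0,"ry":0,"rz":0}

```text
t: 6.45
tcp_pos: [0.4711, 0.3113, 0.1813]
tool_rot: [0.114, 0.994, -0.0, -0.0]
force: [-0.2, -0.2, -0.3]
finger_gap: -0.001
gripper_force: 0.0
```

Call:
move_arm:
  targets:
    - {"dx":0,"dy":0,"dz":0.7,"rx":0,"ry":0,"rz":0}
    - {"dx":0,"dy":0,"dz":0.7,"rx":0,"ry":0,"rz":0}
    - {"dx":0,"dy":0,"dz":0.7,"rx":0,"ry":0,"rz":0}
    - {"dx":0,"dy":0,"dz":0.7,"rx":0,"ry":0,"rz":0}
    - {"dx":0,"dy":0,"dz":0.7,"rx":0,"ry":0,"rz":0}
    - {"dx":0,"dy":0,"dz":0.7,"rx":0,"ry":0,"rz":0}
    - {"dx":0,"dy":0,"dz":0.7,"rx":0,"ry":0,"rz":0}
    - {"dx":0,"dy":0,"dz":0.7,"rx":0,"ry":0,"rz":0}
    - {"dx":0,"dy":0,"dz":0.7,"rx":0,"ry":0,"rz":0}
    - {"dx":0,"dy":0,"dz":0.7,"rx":0,"ry":0,"rz":0}

```text
t: 7.7
tcp_pos: [0.4709, 0.3113, 0.3568]
tool_rot: [0.114, 0.994, -0.0, -0.0]
force: [0.4, -1.2, -0.8]
finger_gap: 0.003
gripper_force: 0.0
```

Call:
move_arm:
  targets:
    - {"dx":-0.3,"dy":-0.94,"dz":0,"rx":0,"ry":0,"rz":0}
    - {"dx":-0.3,"dy":-0.94,"dz":0,"rx":0,"ry":0,"rz":0}
    - {"dx":-0.3,"dy":-0.94,"dz":0,"rx":0,"ry":0,"rz":0}
    - {"dx":-0.3,"dy":-0.94,"dz":0,"rx":0,"ry":0,"rz":0}
    - {"dx":0,"dy":-0.94,"dz":0,"rx":0,"ry":0,"rz":0}
    - {"dx":0,"dy":-0.94,"dz":0,"rx":0,"ry":0,"rz":0}
    - {"dx":0,"dy":-0.94,"dz":0,"rx":0,"ry":0,"rz":0}
    - {"dx":0,"dy":-0.94,"dz":0,"rx":0,"ry":0,"rz":0}
    - {"dx":0,"dy":-0.94,"dz":0,"rx":0,"ry":0,"rz":0}
    - {"dx":0,"dy":-0.94,"dz":0,"rx":0,"ry":0,"rz":0}

```text
t: 8.95
tcp_pos: [0.4409, 0.0756, 0.3563]
tool_rot: [0.114, 0.994, -0.0, 0.0]
force: [-0.2, -0.9, -0.2]
finger_gap: -0.0
gripper_force: 0.0
```

Call:
move_arm:
  targets:
    - {"dx":0,"dy":-0.94,"dz":0,"rx":0,"ry":0,"rz":0}
    - {"dx":0,"dy":-0.94,"dz":0,"rx":0,"ry":0,"rz":0}
    - {"dx":0,"dy":-0.94,"dz":0,"rx":0,"ry":0,"rz":0}
    - {"dx":0,"dy":-0.94,"dz":0,"rx":0,"ry":0,"rz":0}
    - {"dx":0,"dy":-0.94,"dz":0,"rx":0,"ry":0,"rz":0}
    - {"dx":0,"dy":-0.94,"dz":0,"rx":0,"ry":0,"rz":0}
    - {"dx":0,"dy":-0.94,"dz":0,"rx":0,"ry":0,"rz":0}
    - {"dx":0,"dy":-0.94,"dz":0,"rx":0,"ry":0,"rz":0}
    - {"dx":0,"dy":-0.94,"dz":0,"rx":0,"ry":0,"rz":0}
    - {"dx":0,"dy":-0.94,"dz":0,"rx":0,"ry":0,"rz":0}

```text
t: 10.2
tcp_pos: [0.4409, -0.1593, 0.3563]
tool_rot: [0.114, 0.994, 0.0, 0.0]
force: [-0.6, -0.4, 0.6]
finger_gap: -0.002
gripper_force: 0.0
```

Call:
move_arm:
  targets:
    - {"dx":0.39,"dy":0,"dz":0,"rx":0,"ry":0,"rz":0}
    - {"dx":0.39,"dy":0,"dz":0,"rx":0,"ry":0,"rz":0}
    - {"dx":0.39,"dy":0,"dz":0,"rx":0,"ry":0,"rz":0}
    - {"dx":0.39,"dy":0,"dz":0,"rx":0,"ry":0,"rz":0}
    - {"dx":0.39,"dy":0,"dz":0,"rx":0,"ry":0,"rz":0}
    - {"dx":0.39,"dy":0,"dz":0,"rx":0,"ry":0,"rz":0}
    - {"dx":0.39,"dy":0,"dz":0,"rx":0,"ry":0,"rz":0}
    - {"dx":0.39,"dy":0,"dz":0,"rx":0,"ry":0,"rz":0}
    - {"dx":0.39,"dy":0,"dz":0,"rx":0,"ry":0,"rz":0}
    - {"dx":0.39,"dy":0,"dz":0,"rx":0,"ry":0,"rz":0}

```text
t: 11.45
tcp_pos: [0.5393, -0.1587, 0.3563]
tool_rot: [0.114, 0.994, -0.0, 0.0]
force: [-0.7, 0.2, 0.0]
finger_gap: -0.002
gripper_force: 0.0
```

Call:
move_arm:
  targets:
    - {"dx":0,"dy":0,"dz":-0.6,"rx":0,"ry":0,"rz":0}
    - {"dx":0,"dy":0,"dz":-0.6,"rx":0,"ry":0,"rz":0}
    - {"dx":0,"dy":0,"dz":-0.6,"rx":0,"ry":0,"rz":0}
    - {"dx":0,"dy":0,"dz":-0.6,"rx":0,"ry":0,"rz":0}
    - {"dx":0,"dy":0,"dz":-0.6,"rx":0,"ry":0,"rz":0}
    - {"dx":0,"dy":0,"dz":-0.6,"rx":0,"ry":0,"rz":0}
    - {"dx":0,"dy":0,"dz":-0.6,"rx":0,"ry":0,"rz":0}
    - {"dx":0,"dy":0,"dz":-0.6,"rx":0,"ry":0,"rz":0}
    - {"dx":0,"dy":0,"dz":-0.6,"rx":0,"ry":0,"rz":0}
    - {"dx":0,"dy":0,"dz":-0.6,"rx":0,"ry":0,"rz":0}

```text
t: 12.7
tcp_pos: [0.5387, -0.1587, 0.2053]
tool_rot: [0.114, 0.994, -0.0, 0.0]
force: [0.2, -0.5, -0.4]
finger_gap: -0.002
gripper_force: 0.0
```

Call:
move_arm:
  targets:
    - {"dx":0,"dy":0,"dz":0,"rx":0,"ry":0,"rz":0}
    - {"dx":0,"dy":0,"dz":0,"rx":0,"ry":0,"rz":0}
    - {"dx":0,"dy":0,"dz":0,"rx":0,"ry":0,"rz":0}
    - {"dx":0,"dy":0,"dz":0,"rx":0,"ry":0,"rz":0}
    - {"dx":0,"dy":0,"dz":0,"rx":0,"ry":0,"rz":0}
    - {"dx":0,"dy":0,"dz":0,"rx":0,"ry":0,"rz":0}
    - {"dx":0,"dy":0,"dz":0,"rx":0,"ry":0,"rz":0}
    - {"dx":0,"dy":0,"dz":0,"rx":0,"ry":0,"rz":0}
    - {"dx":0,"dy":0,"dz":0,"rx":0,"ry":0,"rz":0}
    - {"dx":0,"dy":0,"dz":0,"rx":0,"ry":0,"rz":0}

```text
t: 13.95
tcp_pos: [0.5386, -0.1587, 0.2063]
tool_rot: [0.114, 0.994, -0.0, -0.0]
force: [0.4, -0.7, 0.3]
finger_gap: -0.002
gripper_force: 0.0
```

Run:
```python
from station import cams
import cv2, numpy as np
a=cams.snapshot("scene")[60:300,60:380,::-1]; b=cams.snapshot("side")[120:360,290:610,::-1]
cv2.imwrite("pics/atprop.png",cv2.resize(np.hstack([a,b]),None,fx=1.25,fy=1.25))
```

```text
(no output)
```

View pics/atprop.png

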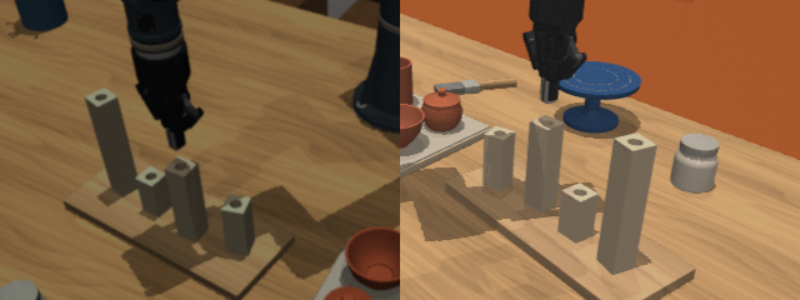

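The fingertips hover about 36 mm above the middle of the 150 mm prop (tips at (178,145) and (549,100) in the picture). All props are still standing and untouched, so I'm handing it in.

```bash
python3 -c "
from station import order; print(order.sign_off())"
```

```text
the job is handed in; nothing more can be done
None
```

The arm pointed at the terracotta bottle (the tallest pot, 128 mm) for over 2.5 s, then at the 150 mm prop, and the job was handed in with it still pointing there and nothing touched; sign-off gave no verdict.

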